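# Lengthen the ski rest by one hole

### The job

Make the ski rest one hole longer: squeeze its two snap buttons flush, slide the sleeve away from the post until both buttons spring out fully in its next pair of holes, then let go. Draw it gently and stop as soon as the buttons catch, without straining them against the edge of a hole, and leave the other things on the counter where they are.

Things in the scene. Friction and masses are not known exactly. Their poses are not given: they have to be found in the camera images.
- buttons_mid (a point): Point on the ski rest's level tube axis, midway between its two snap buttons, 85 mm above the counter; does not move. Axes: +y along the tube, the way the sleeve lengthens; x level across the tube, the way the buttons move; z up. A square steel inner tube (22 mm), fixed to a post, carries the buttons and a square aluminium sleeve (30 x 30 mm, 180 mm long) slides on it.
- post_top (a point): Middle of the top of the black steel post (46 x 40 mm, 112 mm high) that holds the inner tube; it is bolted to the counter, 145 mm from buttons_mid towards -y of that point.
- fork_mid (a point): Middle of the fork's cross bar at the sleeve's far end, 97 mm from sleeve_mid along +y and 21 mm above the axis; moves with the sleeve. Fork 110 mm wide across the tube, its prongs reach 62 mm above the axis; a thin leg with a rubber foot (32 mm across) hangs below.
- sleeve_mid (a point): Point on the sleeve's axis at its first pair of holes, half-way along it; moves with the sleeve, same axes as buttons_mid. The two points coincide at the start (within 1 mm).
- sleeve (a joint): How far the sleeve is drawn out, m; 0 = buttons in the first holes, play 1 to 2 mm. The second pair lies nearer the post, 34 to 48 mm from the first: differs from rest to rest, found by feel. Pull needed: up to 20 N over the first 12 mm, then 3 to 10 N. At the second holes it kicks forward as the buttons spring out, has 3 to 5 mm of play, then stops dead.
- button_near (a joint): Steel snap button, 8 mm across, standing 5 mm out of the sleeve's side face on the -x side of buttons_mid. Value = how far it is pressed in, m: 0 = fully out, 0.005 = flush. Spring: 5.5 N at the start, 11 N at flush. Frees the sleeve once flush (about 0.0045); press it for the first 10 mm of slide, then the sleeve itself keeps it in.
- button_far (a joint): The same button on the opposite side face (+x of buttons_mid); 40 mm across both tips. Flat pads wider than 10 mm, closed on the sleeve's two side faces over the buttons with 20 to 30 N, press both flush at once and can pull the sleeve without slipping.
- snap: Spring carrier inside the inner tube that carries the two buttons; its origin is the point midway between the buttons.
- tin_mid (a point): Bystander: round aluminium tin with clip-on lid, 92 mm across, 55 mm high; its centre.
- jar_mid (a point): Bystander: glass jar with twist cap, 68 mm across, 95 mm high; its centre.
- cork_block_mid (a point): Bystander: cork block 55 x 100 x 35 mm, lying beside the rest; its centre.
- groove_scraper_mid (a point): Bystander: black groove scraper, 30 x 100 x 12 mm, lying beside the rest; its centre.
- wax_bar_mid (a point): Bystander: white wax bar 40 x 75 x 22 mm; its centre.
- brush_grip (a point): Bystander: hand brush lying on the counter; a point on its handle.

How it is judged:
On the way, in this order (a step that is already met when the one before it is completed fails the run):
1. both snap buttons are pressed in at least 3.5 mm, with the sleeve still at the first holes (value of joint each of button_near, button_far above 0.0035 m and value of joint sleeve below 0.008 m), for 0.05 s.
2. the sleeve is drawn out and both buttons have sprung out in the second holes (value of joint sleeve above 0.028 m and value of joint each of button_near, button_far below 0.0015 m), for 0.1 s.
At the end, for the whole second after the job is handed in: The sleeve is drawn out by one hole (more than 28 mm), at rest, with both snap buttons sprung out (pressed in by less than 1.5 mm) in the second pair of holes (all of step 2 and velocity of joint sleeve between -0.005 and 0.005 m/s); the robot touches nothing.
It fails at once if the sprung-out snap buttons are strained against the edges of the holes, the sleeve at a standstill, with more than 15 N (value of joint any of button_near, button_far below 0.001 m and velocity of joint sleeve between -0.004 and 0.004 m/s and contact force between snap and sleeve above 15 N).
It fails at once if a bystander is shifted by more than 20 mm (distance of any of tin_mid, jar_mid, cork_block_mid, groove_scraper_mid, wax_bar_mid, brush_grip from where it was at the start of the episode above 0.02 m).
It also fails if it takes over 45 s, if anything falls off the work surface, if the arm or the gripper's body presses on something with over 40 N, if the wrist force passes 120 N, or if a joint passes its speed limit or range.

### The arm

A 6-joint arm with a two-finger parallel gripper is mounted at the origin on the work surface. World frame = base frame: x ahead of the robot, y to its left, z up, the work surface at z = 0. Lengths are in m, angles in rad, forces in N, time in s.
With the tool pointing down it reaches from about 0.35 to 0.925 m from the base axis. Payload 6.4 kg.
Tool frame: the origin (TCP) lies at the very end of the fingers, on their centre line; the grasp point (between the pads) lies hold_point_z behind it (hold_point_z is the distance from the TCP to the grasp point, in m); z points along the fingers, x is the direction in which the jaws open and shut, and the axes are right-handed (so a half turn about z gives the same grasp; the last joint's range is limited). The gripper opens to 85 mm and grips with 20 to 120 N. Pads are 22 mm wide; open, the fingers measure 114 mm over their backs; the gripper's body (76 mm by 85 mm) begins 54 mm behind the grasp point. The pads swing forward as they close: fully open they stand 13 mm farther back than shut.
Start: joints at [0.99, 0.245, 1.558, -0, 1.339, -0.174], TCP at [0.257, 0.597, 0.231] pointing down, gripper open.
Joint ranges: [-3.13, 3.13], [-1.02, 2.26], [0.13, 2.54], [-0.95, 4.09], [0.21, 2.88], [-2.74, 2.74]. Speed limits (rad/s): [2.57, 2.57, 3.14, 3.14, 3.14, 3.14].

### API

Orientations are given as a unit quaternion [x, y, z, w].
In Python, from rig import reach, servo_line, movej, gripper_open, close_gripper, hold, ik, read_state, camera, get_calibration, MotionError, close_job, recognise, silhouettes, place_of, hold_point_z gives the robot as it stands. Calls block until the motion is done:
- reach(position, orientation): joint-space move of the TCP to a pose.
- servo_line(position, rot=None, speed=0.15): straight line of the TCP; rot=None keeps the orientation; speed is the mean speed in m/s.
- movej(angles): joint-space move.
- gripper_open() and close_gripper(grip_force=None): open the fingers fully, or close them until they stop; grip_force is the grip in N (None keeps the last).
- hold(seconds).
- ik(position, orientation): joint angles nearest the present ones, or None.
- read_state(): the state.
- camera(name): name is "scene" or "top" or "wrist"; returns the picture (420x560x3 uint8, red, green, blue); there is no depth.
- get_calibration(name): a dict with "fx", "fy", "cx", "cy" (pixels), "camera_from_world" (4x4, takes a point from world to camera coordinates). Camera axes: x right, y up, looking along -z (the intrinsics and any distortion apply to the point x, -y, -z); pixel columns grow to the right and rows downward; lengths in m; the calibration is good to about 2 mm. The wrist camera is an equidistant fisheye: a pixel r from the principal point sees the ray r / f radians off the axis. A picture is of the moment at which its call begins: read the wrist's pose just before it. get_calibration takes no time and is no camera call; for the wrist camera it gives the pose at the moment of the call.
A pose or a line that the arm cannot do raises MotionError and nothing moves.
- close_job(): hands the job in, once; it reports no verdict.
Trained networks look in the newest picture that a camera, given by its name, has taken for a name from the list of things; names that differ only in an ending like _2 or _b are one class to them, and where a whole thing is asked for, a point or a joint stands for the part that bears it (a point fixed in the world has none). Each returns a list of dicts, best first, with "p" (0 to 1); they miss things now and then, are a little off and sometimes report something else, mostly with a low value. They report only what shows in the picture. A call takes as long as a camera call.
- recognise(camera, label): "position" ([x, y, z] in m, in world coordinates, good to about 4 mm: the middle of the surface that is visible of it).
- silhouettes(camera, label): "mask" (420x560 bool, what is visible of it).
- place_of(camera, label): "position" ([x, y, z] in m, in world coordinates, good to about 4 mm: a listed point, or the origin of a listed thing).
The state is a dict: "time_s": time; "q": joint angles; "qvel": joint speeds; "effort": joint torques, N m; "tool_pos": TCP position; "tool_rot": TCP orientation; "contact_force": force on the tool from outside, world axes, zero at the start; "wrist_torque": the same for the moment, N m; "finger_gap": opening from 0.0 (shut) to 1.0 (fully open).
Only numpy, scipy, OpenCV 4.12 (cv2) and the standard library are available. Lean on these libraries where they do the work, as an engineer would, in place of code of your own. Each camera call takes 0.05 s, during which the arm holds its last target. There are 200 camera calls.

## Working session

There is one attempt and no reset: what is moved stays moved. The work goes in short steps, each a Python script; the robot and the scene stay as the last script left them, time stands still between calls to the robot, and variables do not carry over. Pictures are saved under pics/ and viewed, about 8 in all and at most 12, crops included, and the job is handed in when it is done.

```bash
mkdir -p pics; ls; python3 - <<'E'
from rig import *
import cv2,numpy as np
ims=[]
for c in ["scene","top","wrist"]:
    im=camera(c); cv2.imwrite(f"pics/{c}0.png",im[:,:,::-1]); 
    for n in ["buttons_mid","post_top","fork_mid","sleeve_mid","button_near","button_far","cork_block_mid","groove_scraper_mid","tin_mid","jar_mid","wax_bar_mid","brush_grip"]:
        r=place_of(c,n); print(c,n,[(np.round(d["position"],3).tolist(),round(d["p"],2)) for d in r[:2]])
    ims.append(im)
cv2.imwrite("pics/st.png",np.hstack([cv2.resize(ims[0],(400,300)),cv2.resize(ims[1],(400,300))])[:,:,::-1])
print(read_state(),hold_point_z)
E
```

```text
pics
scene buttons_mid [([0.502, 0.047, 0.087], 0.6)]
scene post_top [([0.527, -0.097, 0.11], 0.83)]
scene fork_mid [([0.484, 0.139, 0.107], 0.98)]
scene sleeve_mid [([0.498, 0.051, 0.085], 0.61)]Traceback (most recent call last):
  File "<stdin>", line 7, in <module>
ValueError: it knows: brush_grip, buttons_mid, cork_block_mid, fork_mid, groove_scraper_mid, jar_mid, post_top, sleeve_mid, snap, tin_mid, wax_bar_mid
```

View pics/scene0.png

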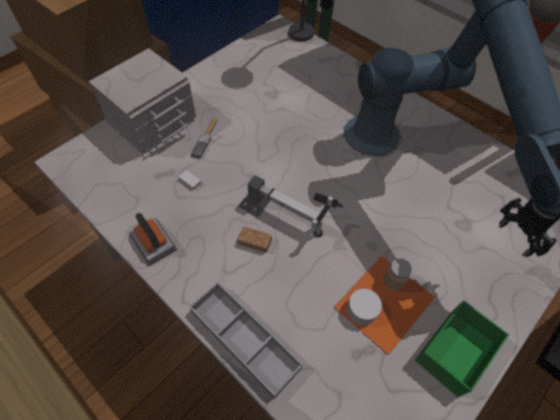

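The scene view shows the rest at mid-counter: post near (257,188), fork near (325,210), cork at (253,240) and a dark scraper near (325,200).

```bash
python3 - <<'E'
from rig import *
import cv2,numpy as np
for c in ["top","scene"]:
    im=camera(c); cv2.imwrite(f"pics/{c}1.png",im[:,:,::-1]); 
    for n in ["buttons_mid","post_top","fork_mid","sleeve_mid","cork_block_mid","groove_scraper_mid"]:
        r=place_of(c,n); print(c,n,[(np.round(d["position"],3).tolist(),round(d["p"],2)) for d in r[:2]])
    if c=="top": cv2.imwrite("pics/t.png",im[:,:,::-1])
s=read_state();print(s["time_s"],s["tool_rot"],s["finger_gap"],hold_point_z)
E
```

```text
top buttons_mid [([0.506, 0.047, 0.084], 0.8)]
top post_top [([0.528, -0.098, 0.111], 0.8)]
top fork_mid [([0.478, 0.143, 0.108], 0.59)]
top sleeve_mid [([0.501, 0.044, 0.087], 0.74), ([0.648, 0.013, 0.022], 0.68)]
top cork_block_mid [([0.648, 0.014, 0.02], 0.59)]
top groove_scraper_mid [([0.366, 0.066, 0.006], 0.53)]
scene buttons_mid [([0.501, 0.048, 0.088], 0.66)]
scene post_top [([0.528, -0.097, 0.108], 0.57)]
scene fork_mid [([0.482, 0.14, 0.106], 0.59)]
scene sleeve_mid [([0.496, 0.051, 0.085], 0.87)]
scene cork_block_mid [([0.649, 0.015, 0.016], 0.58), ([0.366, 0.074, 0.007], 0.54)]
scene groove_scraper_mid [([0.364, 0.075, 0.006], 0.55), ([0.526, -0.096, 0.11], 0.21)]
0.95 [ 8.35370178e-01  5.49687789e-01 -6.99688304e-06  3.06893916e-06] 1.0005412546576224 0.0187
```

View pics/t.png

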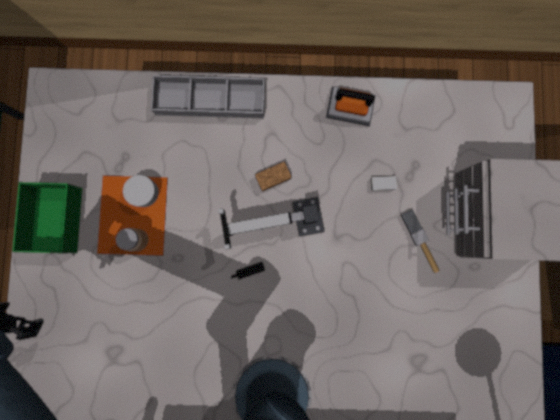

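The top view agrees: the rest runs from the post at (310,215) to the fork at (226,228), and both cork and scraper are well clear. The fused axis direction is about (-0.193, 0.981), and the post-to-fork distance of 243 mm matches the given 242. Now going above it.

```bash
cat > h.py <<'E'
from rig import *
import numpy as np, cv2
from scipy.spatial.transform import Rotation as R
def quat(d):
    x=np.array([d[1],-d[0],0]); z=np.array([0,0,-1.])
    c=[R.from_matrix(np.c_[s*x,np.cross(z,s*x),z]).as_quat() for s in (1,-1)]
    return c
def best(p,d):
    q=np.array(read_state()["q"]); o=[]
    for c in quat(d):
        j=ik(p,c)
        if j is not None: o.append((np.abs(np.array(j)-q).max(),c))
    return min(o,key=lambda t:t[0])[1]
def proj(name,P):
    k=get_calibration(name); T=np.array(k["camera_from_world"]); v=T[:3,:3]@P+T[:3,3]
    x,y,z=v[0],-v[1],-v[2]
    if name=="wrist":
        r=np.hypot(x,y); th=np.arctan2(r,z); x,y=x/r*th,y/r*th
    else: x,y=x/z,y/z
    return np.array([k["fx"]*x+k["cx"],k["fy"]*y+k["cy"]])
E
python3 - <<'E'
from h import *
d=np.array([-0.193,0.981,0]); b=np.array([0.5,0.045,0.085])
p=b-0.004*d; p[2]=0.20
o=best(p,d); print(o); reach(p.tolist(),o.tolist())
im=camera("wrist")
for n in ["buttons_mid","post_top","fork_mid","sleeve_mid"]:
    print(n,[(np.round(r["position"],4).tolist(),round(r["p"],2)) for r in place_of("wrist",n)[:2]])
for n in ["button_near","button_far"]:
    print(n,[(np.round(r["position"],4).tolist(),round(r["p"],2)) for r in recognise("wrist",n)[:3]])
for P in [b,b-0.145*d+[0,0,.027],b+.097*d+[0,0,.021]]: print(proj("wrist",P).round(1))
cv2.imwrite("pics/w1.png",im[:,:,::-1]); print(read_state())
E
```

```text
[0.99528673 0.0969759  0.         0.        ]
buttons_mid [([0.5007, 0.0431, 0.0858], 0.75)]
post_top [([0.5303, -0.0878, 0.108], 0.72)]
fork_mid [([0.4817, 0.1399, 0.1035], 0.88)]
sleeve_mid [([0.496, 0.0487, 0.0857], 0.58)]
button_near [([0.4852, 0.0388, 0.089], 0.57)]
button_far [([0.4871, 0.0424, 0.0868], 0.24)]
[283.2 197.5]
[283.1 355. ]
[283.2  74.2]
{'time_s': 3.475, 'q': array([-1.43723821e-01, -7.43051374e-02,  1.95771327e+00,  1.58698604e-05,
        1.25818496e+00, -3.38421806e-01]), 'qvel': array([-1.84100608e-03, -1.08567992e-03,  1.88417903e-04, -2.61638768e-03,
       -1.18107125e-04,  9.59854330e-05]), 'effort': array([ 4.35677043e-02, -2.84360754e+01, -3.15901172e+01,  1.12959275e-03,
        4.10666871e-04,  9.83508016e-06]), 'tool_pos': array([0.50078717, 0.04130218, 0.20001856]), 'tool_rot': array([ 9.95265565e-01,  9.71928766e-02,  1.58741826e-06, -7.38491963e-06]), 'contact_force': array([ 0.24006599,  0.52069657, -0.46655698]), 'wrist_torque': array([-0.03453736,  0.04014651, -0.07825087]), 'finger_gap': 0.9977846277098985}
```

View pics/w1.png

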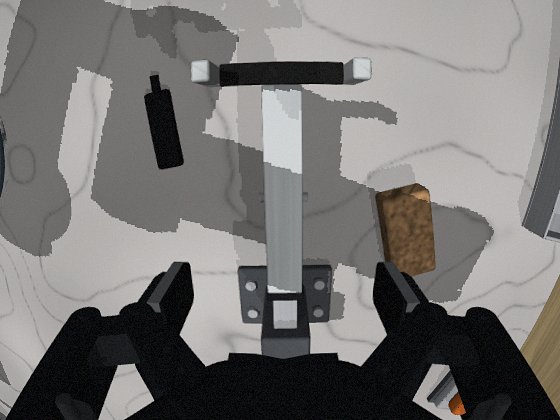

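The wrist view shows the sleeve at cols 264–302 and the buttons at row ~197, as predicted (283,197.5). I'll zoom once to refine the lateral offset and yaw.

```bash
python3 - <<'E'
import cv2
im=cv2.imread("pics/w1.png")[50:330,235:335]
im=cv2.resize(im,None,fx=4,fy=4,interpolation=cv2.INTER_CUBIC)
import numpy as np
a=im[:600]; b=im[520:]
cv2.imwrite("pics/z.png",np.hstack([a,b[:600]]))
# edges
g=cv2.cvtColor(cv2.imread("pics/w1.png"),cv2.COLOR_BGR2GRAY).astype(float)
g=cv2.GaussianBlur(g,(3,3),0)
for r in range(100,285,20):
    row=g[r-4:r+5].mean(0); d=np.diff(row)
    print(r, 250+np.argmax(np.abs(d[250:275])), d[250:275].round()[np.argmax(np.abs(d[250:275]))], 290+np.argmax(np.abs(d[290:318])))
E
```

```text
100 261 24.0 300
120 262 23.0 301
140 262 19.0 301
160 263 36.0 301
180 264 19.0 301
200 264 19.0 301
220 265 21.0 301
240 266 18.0 301
260 265 -20.0 301
280 267 28.0 301
```

View pics/z.png

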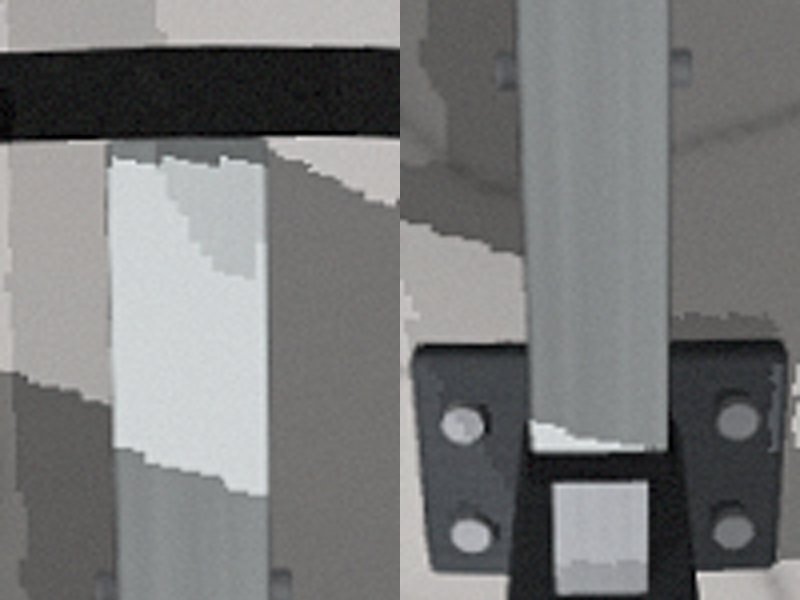

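Buttons at (283.4,197.2), so the position is confirmed. The axis is tilted about 1° relative to my estimate, so I'll correct the yaw, then descend and close.

```bash
python3 - <<'E'
from h import *
a=np.radians(102.1); d=np.array([np.cos(a),np.sin(a),0]); b=np.array([0.5,0.045,0.085])
p=b-0.004*d; p[2]=0.14
o=best(p,d); servo_line(p.tolist(),o.tolist(),speed=0.1)
p[2]=0.064; servo_line(p.tolist(),speed=0.06)
f0=read_state(); print(f0["contact_force"],f0["finger_gap"])
close_gripper(25); hold(0.3)
s=read_state(); print(s["time_s"],s["contact_force"],s["wrist_torque"],s["finger_gap"],s["tool_pos"])
im=camera("wrist"); cv2.imwrite("pics/w2.png",im[:,:,::-1])
print(proj("wrist",b))
E
```

```text
[0.62227428 0.88222602 0.84510873] 1.001876442738268
6.4833 [-2.39594283 -0.16292166  5.88328176] [0.06413611 0.23966447 0.02731247] 0.34817701330796375 [0.50142009 0.041118   0.06503097]
[282.31953243 280.8233904 ]
```

View pics/w2.png

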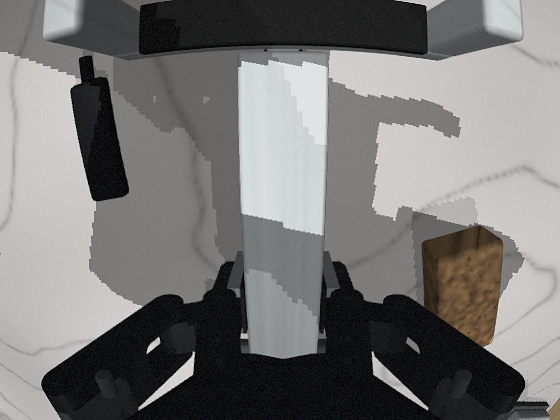

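The gap of 29.6 mm means the pads sit flush on the sleeve, so both buttons are pressed. The view shows the pads straddling the sleeve at cols 240–327. Now the pull, with force monitoring.

```bash
python3 - <<'E'
from h import *
a=np.radians(102.1); d=np.array([np.cos(a),np.sin(a),0])
p0=np.array(read_state()["tool_pos"]); p0[2]=0.064
p0[:2]=(np.array([0.5,0.045,0])-0.004*d)[:2]
t=0; base=None; log=[]
while t<0.050:
    t+=0.002 if t<0.026 else 0.0007
    servo_line((p0+t*d).tolist(),speed=0.02 if t<.027 else .01)
    s=read_state(); f=-np.dot(s["contact_force"],d); x=np.dot(np.array(s["tool_pos"])-p0,d)
    print(round(t*1e3,1),round(x*1e3,2),round(f,1),round(s["finger_gap"],3),round(s["time_s"],2))
    log.append(f)
    if f>40 or (t>.026 and f>14): print("stop high");break
    if t>.03:
        m=np.median(log[-8:-1])
        if f<0.5*m or f<m-2.5 : print("drop",m);break
E
```

```text
2.0 0.12 8.2 0.345 6.78
4.0 0.97 12.4 0.352 7.03
6.0 2.44 15.2 0.345 7.28
8.0 4.36 14.5 0.342 7.53
10.0 7.38 9.6 0.345 7.78
12.0 10.38 3.6 0.355 8.03
14.0 13.01 1.5 0.349 8.28
16.0 14.46 4.5 0.343 8.53
18.0 15.8 9.3 0.345 8.78
20.0 17.47 10.2 0.349 9.03
22.0 19.45 10.0 0.347 9.28
24.0 21.77 7.0 0.348 9.53
26.0 24.7 3.8 0.35 9.78
26.7 25.34 3.4 0.35 10.03
27.4 25.9 4.7 0.347 10.28
28.1 26.88 3.3 0.347 10.53
28.8 27.76 2.7 0.348 10.78
29.5 28.6 2.6 0.35 11.03
30.2 29.29 2.0 0.348 11.28
30.9 29.93 1.7 0.349 11.53
31.6 31.54 -4.2 0.348 11.78
drop 2.7338163001888307
```

```bash
python3 - <<'E'
from h import *
a=np.radians(102.1); d=np.array([np.cos(a),np.sin(a),0]); p0=np.array([0.5,0.045,0.064])-0.004*d; p0[2]=.064
hold(0.2); s=read_state(); print(s["contact_force"]@d, (np.array(s["tool_pos"])-p0)@d)
cam={}
for c in ["scene","top","wrist"]:
    im=camera(c); cam[c]=im
    for n in ["button_near","button_far"]:
        print(c,n,[(np.round(r["position"],3).tolist(),round(r["p"],2)) for r in recognise(c,n)[:2]])
    print(c,[(np.round(r["position"],3).tolist()) for r in place_of(c,"fork_mid")[:1]])
b=np.array([0.5,0.045,0.085])
cs=[]
for c in ["scene","top"]:
    u=proj(c,b).astype(int); print(c,u); k=cam[c][u[1]-30:u[1]+30,u[0]-35:u[0]+35]
    cs.append(cv2.resize(k,(400,343),interpolation=cv2.INTER_CUBIC))
print(proj("wrist",b))
cv2.imwrite("pics/c3.png",np.hstack(cs)[:,:,::-1]); cv2.imwrite("pics/w3.png",cam["wrist"][:,:,::-1])
E
```

```text
8.188804978157801 0.03286456218239275
scene button_near [([0.463, 0.42, 0.083], 0.74)]
scene button_far []
scene [[0.476, 0.175, 0.104]]
top button_near []
top button_far [([0.504, 0.174, 0.103], 0.63), ([0.634, -0.324, 0.017], 0.31)]
top [[0.471, 0.176, 0.106]]
wrist button_near [([0.485, 0.04, 0.088], 0.49)]
wrist button_far []
wrist [[0.474, 0.172, 0.106]]
scene [293 205]
top [260 222]
[282.43348494 339.15289975]
```

View pics/c3.png

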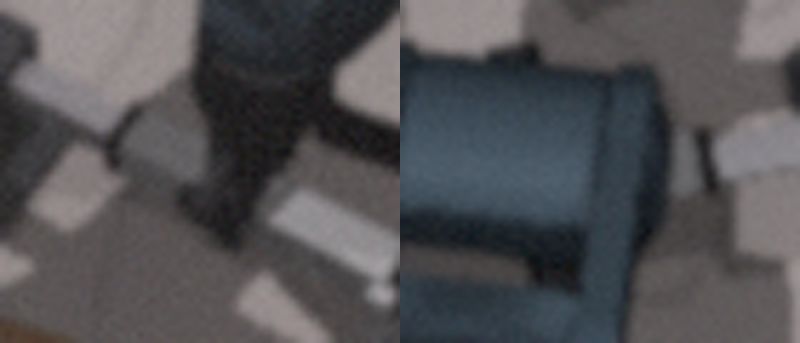

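View pics/w3.png

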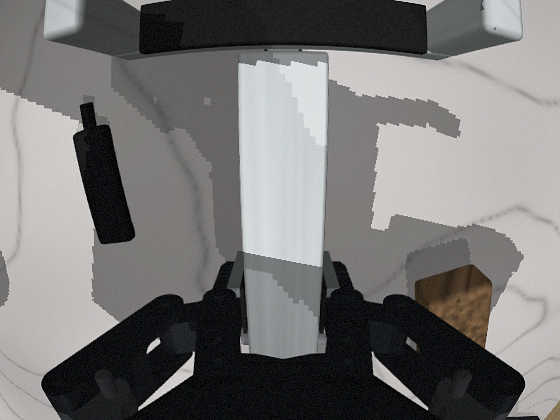

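The slide is 32.9 mm against 31.6 commanded, and the sleeve is now pushing the tool forward at +8 N. That is the kick at the second holes. I'll follow it forward in small steps until the force is near zero.

```bash
python3 - <<'E'
from h import *
a=np.radians(102.1); d=np.array([np.cos(a),np.sin(a),0]); p0=np.array([0.5,0.045,0.064])-0.004*d; p0[2]=.064
t=.0316
while t<.040:
    t+=.0005
    servo_line((p0+t*d).tolist(),speed=0.01); hold(.05)
    s=read_state(); f=-s["contact_force"]@d; x=(np.array(s["tool_pos"])-p0)@d
    print(round(t*1e3,1),round(x*1e3,2),round(f,1),round(s["time_s"],2))
    if f>-1: break
hold(.3); s=read_state(); print(-s["contact_force"]@d,(np.array(s["tool_pos"])-p0)@d)
E
```

```text
32.1 33.07 -6.4 12.88
32.6 33.18 -4.5 13.18
33.1 33.32 -2.0 13.48
33.6 33.45 -0.6 13.78
-0.2407105118694324 0.03345037509046443
```

```bash
python3 - <<'E'
from h import *
a=np.radians(102.1); d=np.array([np.cos(a),np.sin(a),0]); p0=np.array([0.5,0.045,0.064])-0.004*d; p0[2]=.064
t=.0336
while t<.0362:
    t+=.0005
    servo_line((p0+t*d).tolist(),speed=0.01); hold(.1)
    s=read_state(); f=-s["contact_force"]@d; x=(np.array(s["tool_pos"])-p0)@d
    print(round(t*1e3,1),round(x*1e3,2),round(f,1),round(s["time_s"],2))
    if f>7: break
E
```

```text
34.1 33.61 1.1 14.43
34.6 33.94 2.0 14.78
35.1 34.37 3.0 15.13
35.6 34.85 2.5 15.48
36.1 35.36 1.9 15.83
36.6 35.84 2.9 16.18
```

It slides at a low 2–3 N, consistent with play in the second holes. I'll release, back off and check the buttons from above.

```bash
python3 - <<'E'
from h import *
a=np.radians(102.1); d=np.array([np.cos(a),np.sin(a),0]); b=np.array([0.5,0.045,0.085])
gripper_open(); hold(.2)
p=np.array(read_state()["tool_pos"]); p[2]=0.20; servo_line(p.tolist(),speed=0.12)
hold(.3)
im=camera("wrist"); u=proj("wrist",b); print(u, read_state()["time_s"],read_state()["contact_force"])
for n in ["fork_mid","sleeve_mid","snap"]:
    print(n,[(np.round(r["position"],4).tolist(),round(r["p"],2)) for r in place_of("wrist",n)[:1]])
x,y=u.astype(int); cv2.imwrite("pics/f.png",cv2.resize(im[y-60:y+50,x-60:x+60],None,fx=6,fy=5,interpolation=cv2.INTER_CUBIC)[:,:,::-1])
E
```

```text
[283.41866455 238.70248751] 18.6 [-0.57485739  0.23524614 -0.27290689]
fork_mid [([0.4721, 0.1752, 0.1033], 0.86)]
sleeve_mid [([0.4935, 0.0807, 0.0864], 0.56)]
snap []
```

View pics/f.png

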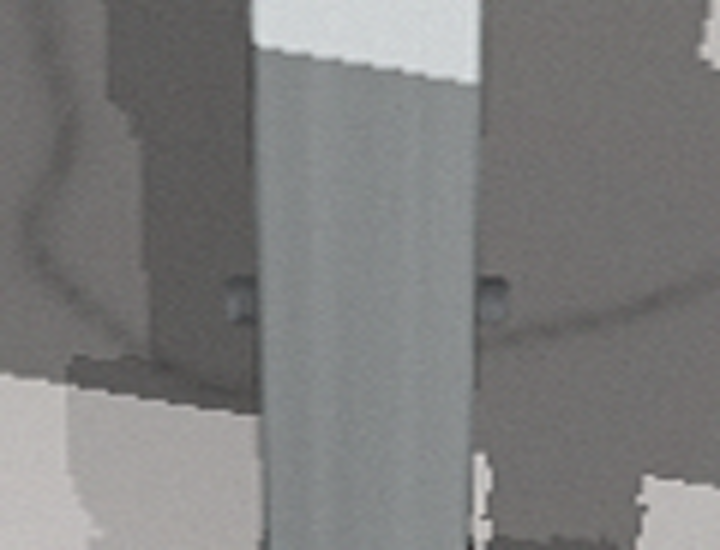

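Both buttons stand out at (240,300) and (493,300) in the crop, about 5–6 px each, much the same as at the start. The fork has moved about 35 mm.

```bash
python3 -c "
from rig import *
print(close_job())"
```

```text
the job is handed in; nothing more can be done
None
```

The ski rest is one hole longer. I pressed both buttons flush with a 25 N grip, drew the sleeve out about 35 mm, released it, backed the gripper clear and handed the job in at about 19 s.

- **Buttons:** The last close-up from above shows both standing out of the sleeve, about 5–6 px each against 6 px at the start. I judged this by eye, since the button travel cannot be read directly.
- **Sleeve travel:** The fork moved about 35 mm by the camera, in line with the tool's 36 mm.
- **Forces:**
  - The highest pull was about 15 N, over the first few millimetres while the buttons were still pressed in.
  - The kick at the second holes came at about 32 mm.
  - Just after the kick I read a push of 8 N the other way, which I eased off by following the sleeve forward. The final slide took 1–3 N, so I stopped within the play and not against the end stop.
- **Bystanders:** The gripper stayed clear of the scraper and cork, and nothing looked disturbed. I did not re-measure any bystander's position at the end.
- **Disagreement:** The recognition network gave some wrong button positions while the arm hid the view, so I ignored them and relied on force and the close-up.

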